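# Load the data logger's battery bay

## Task

Put the largest of the three battery cells into the open bay of the data logger: press its flat end against the sprung plate, lower the button end in behind the low end wall, and let go so that the cell lies fully home, flat in the bay, with its button touching the end wall. Leave the two smaller cells in their saddles.

Things in the scene. Friction and masses are not known exactly. Their poses are not given: they have to be found in the camera images.
- big_cell (a point): Largest cell: lying cylinder 33 mm across, 61.5 mm long over all, 140 g, grey with a copper band at the button end. Point: its centre. x axis along it: button (10 mm across, 2.5 mm long) at -x, flat end at +x; roll about x arbitrary. Lies level in one of three parallel saddles, 75 mm apart, of a low stand; its button starts within 40 degrees of the direction it needs in the bay.
- contact (a point): Fixed contact on the inner face of the bay's low end wall (6 mm thick, top 3.5 mm above this point). x level along the bay towards the sprung plate, z up. Home: cell centre 30.75 mm along +x from here, at this height, cell's x along this x. Floor 16.5 mm below: a 30 mm wide saddle with 4 mm ridges that centre the cell, sides open for fingers. Logger is fixed to the bench.
- plate (a point): Sprung steel plate of the bay, 3 mm thick, 26 mm wide, top 22 mm above this point (centre of the face towards the end wall). At rest it is 54.5 mm from the end wall: too tight for the cell. Slides up to 22 mm away from the wall, 2 N at first to 7.5 N at the stop; springs back. Block behind it: 44 mm wide, 2 mm taller. Beside the bay, 68 mm off its axis at +y of contact: a box 37 mm high.
- mid_cell (a point): Bystander: middle-sized cell, 26 mm across, 50 mm long, same look, in another saddle of the stand. Point: its centre, x along it. Saddles are 30 mm wide, 60 mm long, floor 18 mm above the bench (as the bay's), on a 5 mm base plate (as the logger's).
- small_cell (a point): Bystander: thinnest cell, 14.5 mm across, 50 mm long, same look, in another saddle of the stand. Point: its centre, x along it.

How it is judged (in metres and radians):
At the end, for the whole second after the job is handed in: The big cell lies in the bay, released and at rest: its centre within about 4 mm of the home position along the bay and in height and 5 mm across it, its axis within 7 degrees of the bay's, its button towards the low end wall (x of big_cell in the frame of contact between 0.0265 and 0.035 m and y of big_cell in the frame of contact between -0.005 and 0.005 m and z of big_cell in the frame of contact between -0.004 and 0.004 m and angle between the x axis of big_cell and the x axis of contact, either way round below 0.12 rad and x of contact in the frame of big_cell below -0.02 m); the robot touches nothing.
It fails at once if a smaller cell is moved more than 30 mm (distance of any of mid_cell, small_cell from where it was at the start of the episode above 0.03 m).
It also fails if it takes over 42 s, if anything falls off the work surface, if the arm or the gripper's body presses on something with over 40 N, if the wrist force passes 120 N, or if a joint passes its speed limit or range.

## Robot

A 6-joint arm with a two-finger parallel gripper is mounted at the origin on the work surface. World frame = base frame: x ahead of the robot, y to its left, z up, the work surface at z = 0. Lengths are in mm, angles in rad, forces in N, time in s.
With the tool pointing down it reaches from about 350 to 975 mm from the base axis. Payload 7.1 kg.
Tool frame: the origin (TCP) lies midway between the tips of the shut fingers; the grasp point (between the pads) lies pinch_z behind it (pinch_z is the distance from the TCP to the grasp point, in mm); z points along the fingers, y is the line along which they close (so a half turn about z gives the same grasp; the last joint's range is limited). The gripper opens to 88 mm and grips with 3 to 60 N. Pads are 20 mm wide; open, the fingers measure 115 mm over their backs; the gripper's body (75 mm by 178 mm) begins 61 mm behind the grasp point.
Start: joints at [-1.257, 0.423, 1.63, -0, 1.089, -0.019], TCP at [204.199, -590.684, 222.675] pointing down, gripper open.
Joint ranges: [-3, 3], [-0.9, 2.11], [0.09, 2.58], [-1.31, 4.45], [0.11, 2.69], [-2.54, 2.54]. Speed limits (rad/s): [2.39, 2.39, 3.01, 3.14, 3.14, 3.14].

## Interface

Orientations are given as a rotation vector (axis times angle).
In Python, from workcell import get_obs, get_image, close_job, pinch_z gives the robot as it stands.
- The arm moves only by the tool jog_arm, never from a script. Its argument "commands" is a list of rows, each a list of 3 entries, a list of its own where there are three numbers: the gripper command: -1 is shut, 1 is fully open, values between are in proportion, then the shift along the tool's x, y, z as a fraction of full scale, then the turn, a rotation vector about the tool's x, y, z as a fraction of full scale. In form: [[gripper, [tx, ty, tz], [rx, ry, rz]], ...]. A call has 1 to 10 rows; each row shifts and turns the commanded pose from where the row before left it, along the tool's axes as they then stand; what a row does not reach is not made up. Full scale, the value 1, is 0.1 m for a shift and 45 degrees for a turn. A row lasts 1/10 s, in which the tool goes at most 50 mm and 8.59 degrees, less where a joint would pass 70% of its speed; a pose out of reach is approached as far as the arm can. A call with a number of a shift or a turn outside -1 to 1 is refused whole. A call with a gripper value outside its range is refused whole. The fingers move at their own pace and stop on an object; the grip force is fixed at half the most. Time passes only in rows, so rows that do not move let the fingers close. It gives the time, the measured TCP pose, the force, the opening and the grip force at its end, in the units of the state.
- get_obs(): the state, without advancing time (a new reading comes with each control period).
- get_image(name): name is "side" or "top"; returns a dict with "image" (420x560x3 uint8, blue, green, red), "z_map" (420x560 float32, mm along the optical axis (not along the pixel's ray), 0 where there is no reading), "intrinsics" (3x3 intrinsics, pixels), "eye" and "orientation" of the camera in the world. Camera axes: x right, y down, z forward; pixel columns grow to the right and rows downward; lengths in mm; the calibration is good to about 2 mm. A picture is of the moment at which its call begins.
- close_job(): hands the job in; it is judged then, once.
The state is a dict: "t": time; "qpos": joint angles; "qvel": joint speeds; "joint_torque": joint torques, N m; "ee_pos": TCP position; "orientation": TCP orientation; "ft_force": force on the tool from outside, world axes, zero at the start; "moment": the same for the moment, N m; "width": finger opening in mm; "grasp_force": force on a finger pad.
Only numpy, scipy, OpenCV 4.12 (cv2) and the standard library are available. Lean on these libraries where they do the work, as an engineer would, in place of code of your own. Each camera call takes 0.05 s, during which the arm holds its last target. There are 200 camera calls.

## Working session

There is one attempt and no reset: what is moved stays moved. The work goes in short steps, Python scripts to look and compute and a tool call to move; the robot and the scene stay as the last step left them, time stands still between calls to the robot, and variables do not carry over. Pictures are saved under pics/ and viewed, at most 10 in all, crops included, and the job is handed in when it is done.

Besides the shell and the picture viewer there is one more tool, called after "Call:" as name(argument=value, ...), one argument or row to a line, values as JSON. jog_arm: Moves the arm, as the interface text tells. Its arguments: {"type":"object","properties":{"commands":{"type":"array","items":{"type":"array"}}},"required":["commands"]}

```bash
mkdir -p pics
cat > h.py <<'E'
import numpy as np,cv2
from scipy.spatial.transform import Rotation as R
from workcell import get_obs,get_image,close_job,pinch_z
def pts(d):
    z=d["z_map"];K=np.array(d["intrinsics"]);v,u=np.mgrid[:z.shape[0],:z.shape[1]]
    P=np.dstack([(u-K[0,2])/K[0,0]*z,(v-K[1,2])/K[1,1]*z,z])
    o=np.array(d["orientation"]);M=R.from_rotvec(o).as_matrix() if o.size==3 else (R.from_quat(o).as_matrix() if o.size==4 else o)
    W=P@M.T+np.array(d["eye"]);W[z==0]=np.nan
    return W
def grab(n):
    d=get_image(n);np.savez(n+'.npz',W=pts(d),im=d["image"]);return d,pts(d)
E
python3 - <<'E'
from h import *
for n in("top","side"):
    d,W=grab(n);cv2.imwrite(f'pics/{n}0.png',d["image"]);print(n,d["intrinsics"],d["eye"],d["orientation"])
o=get_obs();print(o,pinch_z() if callable(pinch_z) else pinch_z)
E
```

```text
top [[381.20174273   0.         273.63958224]
 [  0.         381.20174273 212.14716382]
 [  0.           0.           1.        ]] [449.62569498  28.28706658 711.08778601] [-2.16494409  2.14849654 -0.22089168]
side [[525.57039825   0.         274.44658727]
 [  0.         525.57039825 206.68362898]
 [  0.           0.           1.        ]] [ 243.21951033 -436.62552989  719.644299  ] [-2.35714992  0.72154238 -0.25663158]
{'t': 0.1, 'qpos': array([-1.25701196e+00,  4.23786723e-01,  1.63059811e+00,  4.02303682e-05,
        1.08859360e+00, -1.90094384e-02]), 'qvel': array([ 0.00091904, -0.00113937, -0.00301184,  0.00070062,  0.00073392,
       -0.0020293 ]), 'joint_torque': array([-1.59829251e-04, -5.45610917e+01, -2.74324214e+01,  6.46445341e-02,
        1.88552414e-02, -1.27199473e-05]), 'ee_pos': array([ 204.05373163, -590.22538728,  221.9715789 ]), 'orientation': array([-3.09684867e+00, -5.20085481e-01,  2.64193774e-04]), 'ft_force': array([0.26914855, 0.15653178, 0.82002494]), 'moment': array([ 0.01000936, -0.05499237, -0.03858905]), 'grasp_force': 0.0, 'width': 88.05370612117098} 18.700000000000003
```

View pics/top0.png

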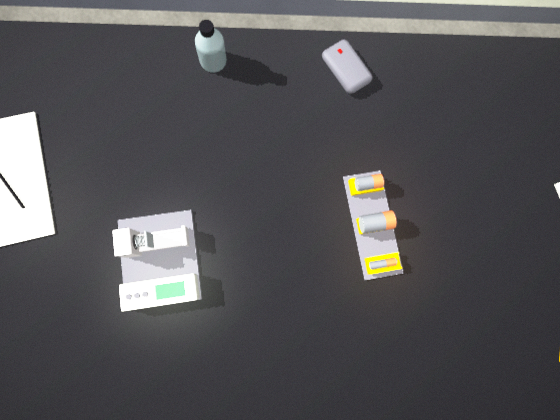

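View pics/side0.png

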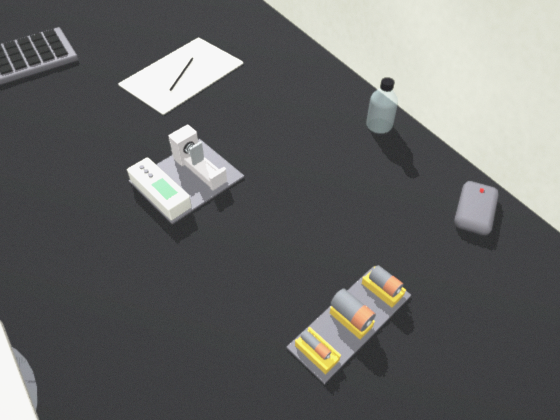

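The top view shows the logger at about (155,258), with its spring block at (128,242) and low end wall at (187,237). The stand is at (373,222), with the big cell in the middle saddle at (376,222) and its copper button end at (396,220). The side view agrees. Next I'll measure.

Run:
```python
from h import *
t=np.load('top.npz');s=np.load('side.npz')
a=cv2.resize(t['im'][205:315,105:215],(500,500),interpolation=cv2.INTER_CUBIC)
b=cv2.resize(s['im'][120:220,120:250],(0,0),fx=5,fy=5,interpolation=cv2.INTER_CUBIC)[:500,:]
c=np.zeros((600,800,3),np.uint8);
a=cv2.resize(t['im'][205:265,108:200],(0,0),fx=4.3,fy=4.3,interpolation=cv2.INTER_CUBIC)
b=cv2.resize(s['im'][120:200,160:252],(0,0),fx=4.3,fy=4.3,interpolation=cv2.INTER_CUBIC)
e=cv2.resize(t['im'][160:285,330:412],(0,0),fx=4.3,fy=4.3,interpolation=cv2.INTER_CUBIC)
c[:a.shape[0],:a.shape[1]]=a;c[256:600,:b.shape[1]]=b[:344];c[:e.shape[0],420:420+e.shape[1]]=e
cv2.imwrite('pics/crop.png',c)
W=t['W']
print("row,col -> bay z along v=238"); 
for u in range(110,200,2): print(u,np.round(W[238,u]).tolist(),end=' ')
print()
# big cell: points
reg=W[200:245,345:405].reshape(-1,3)
for n,Wn in(("top",W),("side",s['W'])):
    p=Wn.reshape(-1,3);c0=np.nanmean(reg,0)
    m=(np.abs(p[:,0]-c0[0])<32)&(np.abs(p[:,1]-c0[1])<48)&(p[:,2]>36)&(p[:,2]<70)
    q=p[m];k=q.mean(0);w,v=np.linalg.eigh(np.cov(q[:,:2].T));ax=v[:,1];l=(q[:,:2]-k[:2])@ax;x=(q[:,:2]-k[:2])@v[:,0]
    print(n,m.sum(),k,ax,np.degrees(np.arctan2(ax[1],ax[0])),l.min(),l.max(),x.min(),x.max(),np.percentile(q[:,2],[50,90,99,100]),'mid',k[:2]+ax*(l.min()+l.max())/2+v[:,0]*(x.min()+x.max())/2)
```

```text
row,col -> bay z along v=238
110 [514.0, 298.0, 0.0] 112 [514.0, 295.0, -0.0] 114 [508.0, 267.0, 66.0] 116 [508.0, 264.0, 65.0] 118 [508.0, 261.0, 65.0] 120 [508.0, 257.0, 66.0] 122 [508.0, 253.0, 67.0] 124 [508.0, 251.0, 65.0] 126 [508.0, 247.0, 65.0] 128 [508.0, 244.0, 65.0] 130 [509.0, 241.0, 64.0] 132 [510.0, 242.0, 51.0] 134 [510.0, 241.0, 44.0] 136 [511.0, 240.0, 38.0] 138 [513.0, 242.0, 18.0] 140 [510.0, 229.0, 49.0] 142 [511.0, 230.0, 35.0] 144 [511.0, 226.0, 36.0] 146 [509.0, 215.0, 63.0] 148 [510.0, 215.0, 50.0] 150 [511.0, 216.0, 37.0] 152 [512.0, 215.0, 26.0] 154 [513.0, 214.0, 18.0] 156 [513.0, 210.0, 19.0] 158 [513.0, 207.0, 18.0] 160 [513.0, 203.0, 18.0] 162 [513.0, 200.0, 17.0] 164 [513.0, 196.0, 17.0] 166 [513.0, 193.0, 17.0] 168 [513.0, 189.0, 18.0] 170 [513.0, 186.0, 17.0] 172 [513.0, 181.0, 20.0] 174 [513.0, 178.0, 19.0] 176 [513.0, 174.0, 19.0] 178 [514.0, 171.0, 16.0] 180 [513.0, 168.0, 17.0] 182 [512.0, 160.0, 39.0] 184 [512.0, 157.0, 38.0] 186 [512.0, 154.0, 32.0] 188 [514.0, 155.0, 9.0] 190 [515.0, 152.0, 6.0] 192 [515.0, 148.0, 4.0] 194 [515.0, 145.0, 5.0] 196 [515.0, 142.0, -0.0] 198 [516.0, 138.0, -2.0] 
top 609 [ 542.99010347 -186.32346084   46.77910611] [-0.17587439  0.98441262] 100.12954617647635 -31.727477810910948 28.726404838993915 -17.236177711510642 15.519208653492532 [47.80510128 50.73675861 52.46330433 53.51831099] mid [ 544.09911241 -187.64962245]
side 905 [ 540.93736282 -191.47435406   46.99051172] [-0.20389612  0.97899253] 101.76488677243871 -29.90173197235191 32.681037356544515 -19.836017636848464 13.15850948081039 [48.47693017 51.3951604  52.79833682 54.26210502] mid [ 543.92263333 -189.43313544]
```

View pics/crop.png

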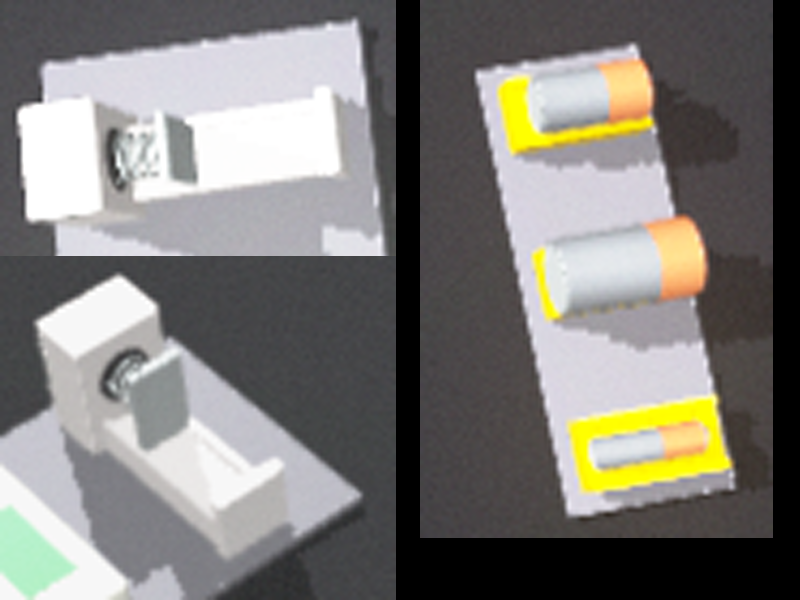

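The crops show the cell's button pointing right, the same way as the end wall, and the bay is empty. Now I'll fit the bay axis, wall face and box from the point clouds of both cameras.

```bash
cat > fit.py <<'E'
from h import *
def rect(W,zlo,zhi,x0,x1,y0,y1):
    p=W.reshape(-1,3);m=(p[:,2]>zlo)&(p[:,2]<zhi)&(p[:,0]>x0)&(p[:,0]<x1)&(p[:,1]>y0)&(p[:,1]<y1)
    q=p[m]
    if len(q)<8: return len(q)
    r=cv2.minAreaRect(q[:,:2].astype(np.float32));return len(q),np.round(r[0],1),np.round(r[1],1),round(r[2],1),'medz',np.round(np.median(q[:,2]),1)
E
python3 - <<'E'
from fit import *
for n in("top","side"):
    W=np.load(n+'.npz')['W']
    print(n,'block',rect(W,61,70,470,560,230,290))
    print('plate',rect(W,45,70,470,550,205,225))
    print('wall',rect(W,34.5,44,480,540,140,170))
    print('floor',rect(W,14,26,480,540,158,215))
    print('box',rect(W,33,45,400,480,120,300))
    print('base',rect(W,2,9,390,600,100,330))
    print('standbase',rect(W,2,9,420,660,-260,-120))
    p=W.reshape(-1,3);
    for a,b,c,d,nm in((620,680,-280,-80,'bench1'),(380,420,-200,-50,'b2'),(560,620,120,280,'b3')):
        m=(p[:,0]>a)&(p[:,0]<b)&(p[:,1]>c)&(p[:,1]<d);print(nm,np.round(np.median(p[m],0),1))
    print('saddle mids small',rect(W,20,34,450,500,-240,-160),'mid',rect(W,33,48,590,650,-230,-130))
E
```

```text
top block (469, array([501.7, 254.5]), array([44. , 29.1]), 8.3, 'medz', np.float64(65.6))
plate (82, array([507.2, 218.9]), array([26. ,  9.4]), 9.1, 'medz', np.float64(59.1))
wall (75, array([516.5, 157.9]), array([34.,  6.]), 8.3, 'medz', np.float64(37.7))
floor (495, array([511.5, 190.8]), array([30.3, 52.6]), 8.5, 'medz', np.float64(18.1))
box (1856, array([440. , 198.4]), array([132.5,  79.7]), 90.0, 'medz', np.float64(36.8))
base (3568, array([495.3, 215.2]), array([208.9, 229.6]), 0.0, 'medz', np.float64(4.5))
standbase (2409, array([ 539.9, -189.2]), array([236.5, 138.3]), 0.2, 'medz', np.float64(4.4))
bench1 [ 6.514e+02 -1.753e+02 -4.000e-01]
b2 [ 399.8 -124.5   -0.5]
b3 [ 5.898e+02  2.006e+02 -5.000e-01]
saddle mids small (320, array([ 470.4, -201.9]), array([29.9, 60.2]), 10.3, 'medz', np.float64(29.1)) mid (360, array([ 617.9, -176.5]), array([26. , 48.9]), 10.5, 'medz', np.float64(41.4))
side block (306, array([502.7, 253.8]), array([44.9, 32.1]), 10.8, 'medz', np.float64(66.3))
plate (118, array([509.2, 215.2]), array([28.5,  6.7]), 8.5, 'medz', np.float64(57.1))
wall (69, array([517.8, 157.1]), array([34.8,  8.8]), 10.5, 'medz', np.float64(38.3))
floor (322, array([513.4, 186.4]), array([32.1, 62.8]), 10.5, 'medz', np.float64(19.4))
box (1301, array([438.9, 196.7]), array([134.2,  79.8]), 88.8, 'medz', np.float64(37.8))
base (2748, array([495., 215.]), array([229.7, 209.8]), 90.0, 'medz', np.float64(5.0))
standbase (3618, array([ 540. , -190.2]), array([139.3, 240.1]), 89.8, 'medz', np.float64(5.0))
bench1 [ 6.529e+02 -2.025e+02  4.000e-01]
b2 [ 3.997e+02 -1.310e+02  3.000e-01]
b3 [589.9 195.6   0.7]
saddle mids small (582, array([ 471.3, -202.6]), array([31.1, 60.1]), 10.1, 'medz', np.float64(28.1)) mid (509, array([ 618.2, -178. ]), array([25.8, 50.7]), 8.5, 'medz', np.float64(41.7))
```

Call:
jog_arm(
  commands=[
    [0.4, [0, 0, 0], [0, 0, -0.18]],
    [0.4, [0, 0, 0], [0, 0, -0.18]],
    [0.4, [0, 0, 0], [0, 0, -0.18]],
    [0.4, [0, 0, 0], [0, 0, -0.18]],
    [0.4, [0, 0, 0], [0, 0, -0.18]],
    [0.4, [0, 0, 0], [0, 0, -0.18]],
    [0.4, [0, 0, 0], [0, 0, -0.18]],
    [0.4, [0, 0, 0], [0, 0, -0.18]],
    [0.4, [0, 0, 0], [0, 0, -0.18]],
    [0.4, [0, 0, 0], [0, 0, -0.17]],
  ],
)

```text
t: 1.1
ee_pos: [204.1, -590.4, 222.2]
orientation: [-2.02, -2.405, -0.001]
ft_force: [0.0, 0.1, -0.4]
width: 61.5
grasp_force: 0.0
```

```bash
cat > go.py <<'E'
import sys
from h import *
# usage: x y z(grasp point) yaw(deg of tool y)
x,y,z,yaw=map(float,sys.argv[1:5])
o=get_obs();M=R.from_rotvec(o['orientation']).as_matrix()
d=M.T@(np.array([x,y,z-pinch_z])-o['ee_pos'])
c,s=np.cos(np.radians(yaw)),np.sin(np.radians(yaw))
T=np.array([[s,c,0],[-c,s,0],[0,0,-1.]])
r=R.from_matrix(M.T@T).as_rotvec()
print('t',o['t'],'tcp',o['ee_pos'].round(1),'shift/100mm',(d/100).round(3),'turn/45deg',(np.degrees(r)/45).round(3),'yaw now',np.degrees(np.arctan2(M[1,1],M[0,1])).round(2),'w',o['width'],'F',o['ft_force'].round(1),'q6',o['qpos'][5])
E
python3 go.py 544 -188.8 120 9.8
```

```text
Traceback (most recent call last):
  File "go.py", line 9, in <module>
    r=R.from_matrix(M.T@T).as_rotvec()
      ~~~~~~~~~~~~~^^^^^^^
  File "scipy/spatial/transform/_rotation.pyx", line 1143, in scipy.spatial.transform._rotation.Rotation.from_matrix
ValueError: Non-positive determinant (left-handed or null coordinate frame) in rotation matrix 0: [[-9.99996375e-01 -2.54385217e-03 -8.83038214e-04]
 [-2.54393895e-03  9.99996759e-01  9.71592798e-05]
 [-8.82788194e-04 -9.94053228e-05  9.99999605e-01]].
```

```bash
sed -i 's/\[\[s,c,0\],\[-c,s,0\]/[[-s,c,0],[c,s,0]/' go.py; python3 go.py 544 -188.8 110 9.8
```

```text
t 1.1 tcp [ 204.1 -590.4  222.2] shift/100mm [3.367 4.042 1.312] turn/45deg [-0.    -0.001  0.003] yaw now 9.95 w 61.5038417283277 F [ 0.   0.1 -0.4] q6 -1.4306062827473238
```

Call:
jog_arm(
  commands=[
    [0.4, [0.25, 0.3, 0], [0, 0, 0]],
    [0.4, [0.25, 0.3, 0], [0, 0, 0]],
    [0.4, [0.25, 0.3, 0], [0, 0, 0]],
    [0.4, [0.25, 0.3, 0], [0, 0, 0]],
    [0.4, [0.25, 0.3, 0], [0, 0, 0]],
    [0.4, [0.25, 0.3, 0], [0, 0, 0]],
    [0.4, [0.25, 0.3, 0], [0, 0, 0]],
    [0.4, [0.25, 0.3, 0], [0, 0, 0]],
    [0.4, [0.25, 0.3, 0], [0, 0, 0]],
    [0.4, [0.25, 0.3, 0], [0, 0, 0]],
  ],
)

```text
t: 2.1
ee_pos: [458.9, -292.6, 222.5]
orientation: [-2.027, -2.399, 0.0]
ft_force: [0.5, -1.5, -0.1]
width: 61.2
grasp_force: 0.0
```

Call:
jog_arm(
  commands=[
    [0.4, [0.25, 0.3, 0], [0, 0, 0]],
    [0.4, [0.25, 0.3, 0], [0, 0, 0]],
    [0.4, [0.25, 0.3, 0], [0, 0, 0]],
    [0.4, [0.1, 0.1, 0.3], [0, 0, 0]],
    [0.4, [0, 0, 0.4], [0, 0, 0]],
    [0.4, [0, 0, 0.4], [0, 0, 0]],
    [0.4, [0, 0, 0], [0, 0, 0]],
    [0.4, [0, 0, 0], [0, 0, 0]],
  ],
)

```text
t: 2.9
ee_pos: [542.3, -193.5, 112.6]
orientation: [-2.026, -2.398, 0.001]
ft_force: [0.9, -0.0, 0.7]
width: 61.3
grasp_force: 0.0
```

```bash
python3 go.py 544 -188.8 36 9.8;python3 - <<'E'
from h import *
d,W=grab('side');cv2.imwrite('pics/s1.png',cv2.resize(d['image'][200:400,250:450],(600,600),interpolation=cv2.INTER_CUBIC))
E
```

```text
t 2.9 tcp [ 542.3 -193.5  112.6] shift/100mm [0.042 0.026 0.953] turn/45deg [-0.002 -0.001 -0.004] yaw now 9.61 w 61.25050880203442 F [ 0.9 -0.   0.7] q6 -0.5311726890287989
```

View pics/s1.png

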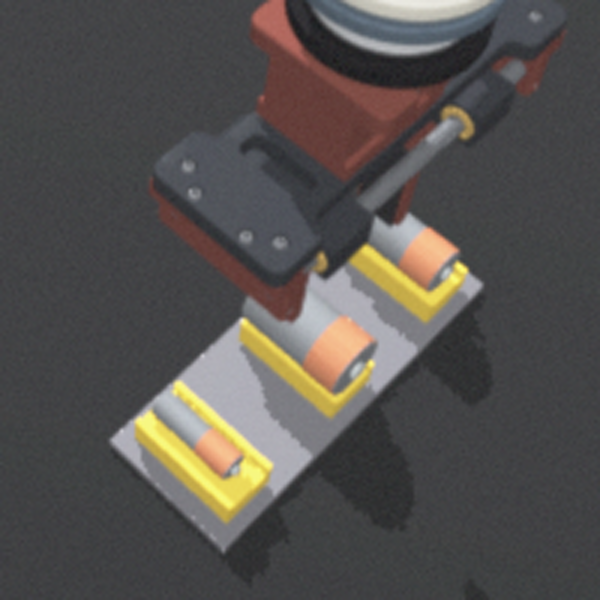

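The side crop shows the fingers on either side of the big cell (cell body near crop (310,340)), lined up with its axis. I'll go down and grip.

Call:
jog_arm(
  commands=[
    [0.4, [0.04, 0.02, 0.2], [0, 0, 0]],
    [0.4, [0, 0, 0.25], [0, 0, 0]],
    [0.4, [0, 0, 0.25], [0, 0, 0]],
    [0.4, [0, 0, 0.15], [0, 0, 0]],
    [0.4, [0, 0, 0.08], [0, 0, 0]],
    [0.4, [0, 0, 0], [0, 0, 0]],
    [0.4, [0, 0, 0], [0, 0, 0]],
  ],
)

```text
t: 3.65
ee_pos: [544.7, -189.6, 20.8]
orientation: [2.027, 2.399, 0.001]
ft_force: [0.3, -0.3, -0.6]
width: 61.6
grasp_force: 0.0
```

Call:
jog_arm(
  commands=[
    [-1, [0, 0, 0], [0, 0, 0]],
    [-1, [0, 0, 0], [0, 0, 0]],
    [-1, [0, 0, 0], [0, 0, 0]],
    [-1, [0, 0, 0], [0, 0, 0]],
    [-1, [0, 0, 0], [0, 0, 0]],
    [-1, [0, 0, 0], [0, 0, 0]],
    [-1, [0, 0, 0], [0, 0, 0]],
    [-1, [0, 0, 0], [0, 0, 0]],
  ],
)

```text
t: 4.45
ee_pos: [544.1, -189.3, 19.9]
orientation: [2.027, 2.4, 0.0]
ft_force: [0.2, 0.5, 5.1]
width: 32.7
grasp_force: 30.0
```

Call:
jog_arm(
  commands=[
    [-1, [0, 0, -0.1], [0, 0, 0]],
    [-1, [0, 0, -0.25], [0, 0, 0]],
    [-1, [0, 0, -0.35], [0, 0, 0]],
    [-1, [0, 0, -0.35], [0, 0, 0]],
    [-1, [0, 0, 0], [0, 0, 0]],
    [-1, [0, 0, 0], [0, 0, 0]],
  ],
)

```text
t: 5.05
ee_pos: [543.9, -189.3, 125.4]
orientation: [2.027, 2.399, 0.001]
ft_force: [-0.0, 0.2, -1.2]
width: 31.8
grasp_force: 30.0
```

```bash
python3 go.py 514.3 175.3 123.7 8.7
python3 - <<'E'
from h import *
o=get_obs();d,W=grab('side');cv2.imwrite('pics/s2.png',cv2.resize(d['image'][130:330,250:450],(600,600),interpolation=cv2.INTER_CUBIC))
E
```

```text
t 5.05 tcp [ 543.9 -189.3  125.4] shift/100mm [3.645 0.317 0.202] turn/45deg [0.001 0.001 0.02 ] yaw now 9.62 w 31.829679560448437 F [-0.   0.2 -1.2] q6 -0.523430033610419
```

View pics/s2.png

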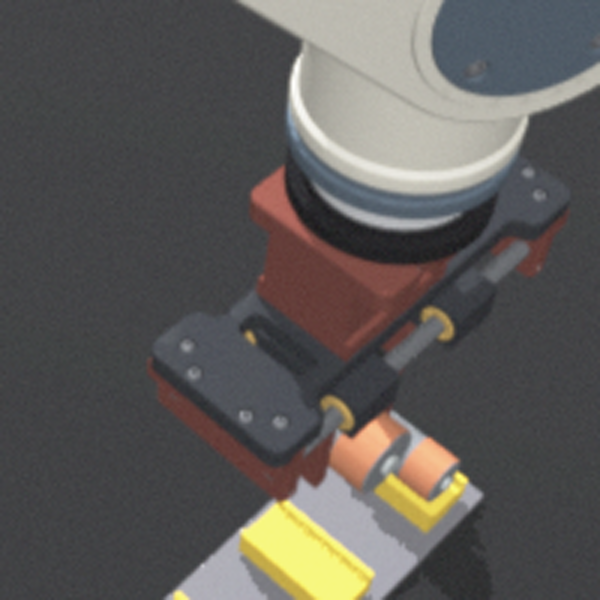

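The crop shows the cell held level, with its copper end and button at crop (370,460) and the saddle empty. I'll carry it over the bay.

Call:
jog_arm(
  commands=[
    [-1, [0.2, 0.02, 0], [0, 0, 0.02]],
    [-1, [0.38, 0.03, 0], [0, 0, 0]],
    [-1, [0.38, 0.03, 0], [0, 0, 0]],
    [-1, [0.38, 0.03, 0], [0, 0, 0]],
    [-1, [0.38, 0.03, 0], [0, 0, 0]],
    [-1, [0.38, 0.03, 0], [0, 0, 0]],
    [-1, [0.38, 0.03, 0], [0, 0, 0]],
    [-1, [0.38, 0.03, 0], [0, 0, 0]],
    [-1, [0.38, 0.03, 0], [0, 0, 0]],
    [-1, [0.38, 0.03, 0], [0, 0, 0]],
  ],
)

```text
t: 6.1
ee_pos: [515.7, 174.0, 122.9]
orientation: [-2.045, -2.382, 0.005]
ft_force: [1.2, -0.2, -1.4]
width: 32.4
grasp_force: 30.0
```

Call:
jog_arm(
  commands=[
    [-1, [0, 0, 0], [0, 0, 0]],
    [-1, [0, 0, 0], [0, 0, 0]],
    [-1, [0, 0, 0], [0, 0, 0]],
  ],
)

```text
t: 6.4
ee_pos: [516.6, 171.9, 123.6]
orientation: [-2.046, -2.383, 0.003]
ft_force: [-0.9, 0.3, -0.5]
width: 32.6
grasp_force: 30.0
```

```bash
python3 go.py 514.3 175.3 60.7 8.7
python3 - <<'E'
from h import *
t=grab('top')[0]['image'];s=grab('side')[0]['image']
c=np.hstack([cv2.resize(t[180:300,100:220],(400,400),interpolation=cv2.INTER_CUBIC),cv2.resize(s[80:200,140:260],(400,400),interpolation=cv2.INTER_CUBIC)])
cv2.imwrite('pics/s3.png',c)
E
```

```text
t 6.4 tcp [516.6 171.9 123.6] shift/100mm [ 0.037 -0.016  0.816] turn/45deg [-0.003  0.001 -0.   ] yaw now 8.7 w 32.61642389475169 F [-0.9  0.3 -0.5] q6 0.1479136888814059
```

View pics/s3.png

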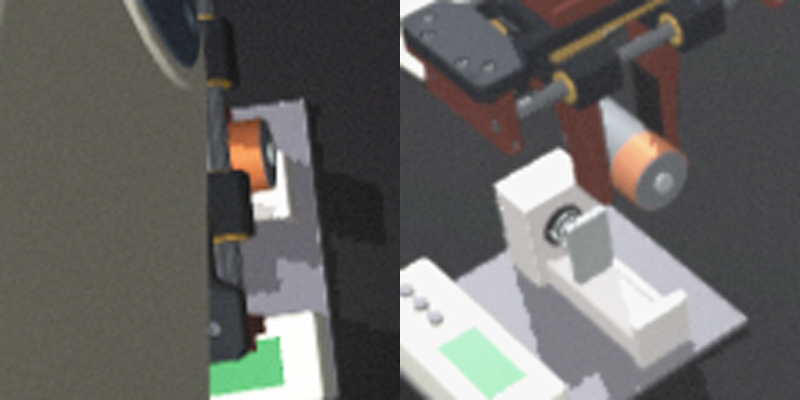

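The picture shows the cell level above the bay. The side half has the button at (663,180) and the plate below it at (592,245). I'll go down to press height, with the cell's underside just above the wall top.

Call:
jog_arm(
  commands=[
    [-1, [0, -0.015, 0.25], [0, 0, 0]],
    [-1, [0, 0, 0.25], [0, 0, 0]],
    [-1, [0, 0, 0.2], [0, 0, 0]],
    [-1, [0, 0, 0.1], [0, 0, 0]],
    [-1, [0, 0, 0], [0, 0, 0]],
    [-1, [0, 0, 0], [0, 0, 0]],
    [-1, [0, 0, 0], [0, 0, 0]],
  ],
)

```text
t: 7.2
ee_pos: [516.7, 172.7, 45.7]
orientation: [2.046, 2.383, 0.002]
ft_force: [-0.3, -0.1, -0.6]
width: 32.3
grasp_force: 30.0
```

```bash
python3 go.py 511.2 195.8 61.7 8.7
python3 - <<'E'
from h import *
t=grab('top')[0]['image'];s=grab('side')[0]['image']
c=np.hstack([cv2.resize(t[200:280,130:210],(400,400),interpolation=cv2.INTER_CUBIC),cv2.resize(s[110:200,160:250],(400,400),interpolation=cv2.INTER_CUBIC)])
cv2.imwrite('pics/s4.png',c)
E
```

```text
t 7.2 tcp [516.7 172.7  45.7] shift/100mm [ 0.237 -0.02   0.027] turn/45deg [ 0.002 -0.    -0.   ] yaw now 8.7 w 32.290322159838794 F [-0.3 -0.1 -0.6] q6 0.14891150246944884
```

View pics/s4.png

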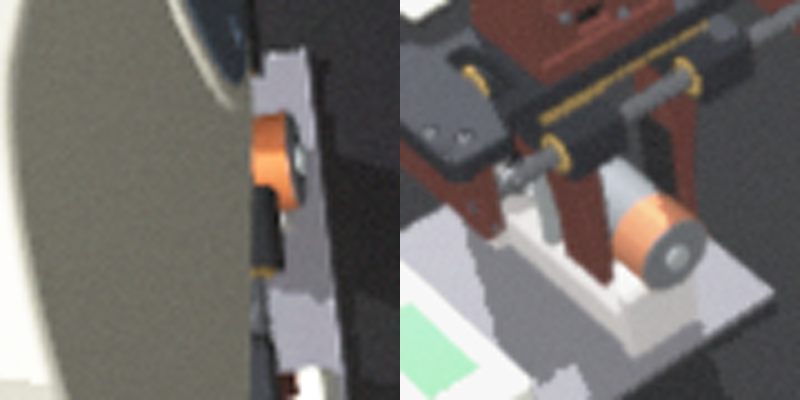

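The side half shows the cell just over the end wall: button at (678,258), flat end short of the plate, fingers beside the saddle. Now I'll push towards the plate.

Call:
jog_arm(
  commands=[
    [-1, [0.04, -0.02, 0.02], [0, 0, 0]],
    [-1, [0.04, 0, 0], [0, 0, 0]],
    [-1, [0.04, 0, 0], [0, 0, 0]],
    [-1, [0.04, 0, 0], [0, 0, 0]],
    [-1, [0.04, 0, 0], [0, 0, 0]],
    [-1, [0.04, 0, 0], [0, 0, 0]],
    [-1, [0, 0, 0], [0, 0, 0]],
    [-1, [0, 0, 0], [0, 0, 0]],
    [-1, [0, 0, 0], [0, 0, 0]],
  ],
)

```text
t: 8.2
ee_pos: [510.2, 195.8, 42.7]
orientation: [-2.046, -2.384, 0.0]
ft_force: [-1.0, -4.1, 0.4]
width: 32.7
grasp_force: 30.0
```

```bash
python3 go.py 511.2 195.8 38.7 8.7
python3 - <<'E'
from h import *
t=grab('top')[0]['image'];s=grab('side')[0]['image']
c=np.hstack([cv2.resize(t[200:280,130:210],(400,400),interpolation=cv2.INTER_CUBIC),cv2.resize(s[110:200,160:250],(400,400),interpolation=cv2.INTER_CUBIC)])
cv2.imwrite('pics/s5.png',c)
E
```

```text
t 8.2 tcp [510.2 195.8  42.7] shift/100mm [-0.002  0.01   0.227] turn/45deg [-0.  0.  0.] yaw now 8.72 w 32.68930618355997 F [-1.  -4.1  0.4] q6 0.19289304524151674
```

View pics/s5.png

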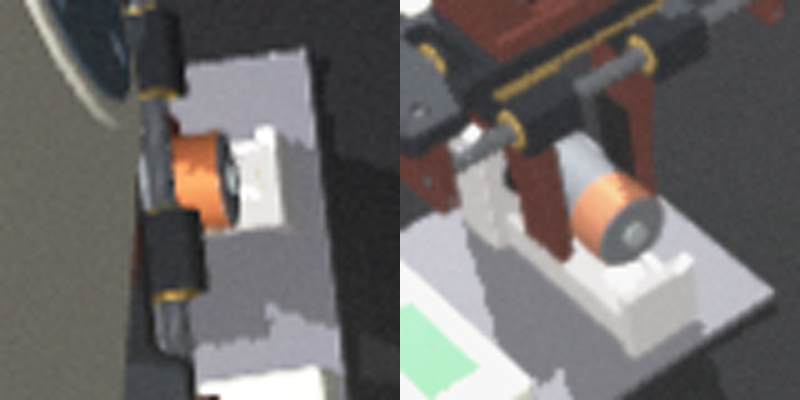

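The plate is being pressed (4 N). In the top half the button tip is at (240,182) and the wall at cols 255-285, but parallax flatters that gap. I'll check the clearance with the depth data.

Run:
```python
from h import *
d=np.array([-.151,.988]);n=np.array([.988,.151]);c=np.array([516.6,160.5])
for k in("top","side"):
    f=np.load(k+'.npz');p=f['W'].reshape(-1,3);im=f['im'].reshape(-1,3).astype(int)
    a=(p[:,:2]-c)@d;b=(p[:,:2]-c)@n
    w=(np.abs(b)<19)&(a>-9)&(a<6)&(p[:,2]>36)&(p[:,2]<41)
    print(k,'wall a',np.percentile(a[w],[2,50,98]).round(1),'b',np.percentile(b[w],[1,99]).round(1))
    o=(im[:,2]>im[:,0]+50)&(np.abs(b)<25)&(a>-15)&(a<40)&(p[:,2]>36)
    print(' copper a',np.percentile(a[o],[1,5,50,99]).round(1),'b',np.percentile(b[o],[1,50,99]).round(1),'z',np.percentile(p[o,2],[1,99]).round(1))
    q=(np.abs(b)<7)&(a>-8)&(a<15)&(p[:,2]>50)&(p[:,2]<62);print(' front a',np.sort(a[q])[:12].round(1))
```

```text
top wall a [-5.4 -2.7  0.4] b [-16.9  15.8]
 copper a [ 5.6  8.3 14.2 22.9] b [-17.5  -1.5  16.2] z [ 60.8 144.6]
 front a [4.8 5.  5.  5.  5.1 5.5 5.6 5.9 6.3 6.7 6.9 7.1]
side wall a [-6.9 -3.5  0.7] b [-16.4  17.9]
 copper a [ 5.5  8.9 16.5 26.4] b [-24.6  -8.3  21.1] z [ 55.4 197.9]
 front a [3.3 4.1 4.7 4.9 5.  5.  5.2 5.4 5.5 5.5 5.5 5.7]
```

There's about 4 mm of clearance behind the wall. I'll lower it.

Call:
jog_arm(
  commands=[
    [-1, [0, 0.005, 0.04], [0, 0, 0]],
    [-1, [0, 0, 0.04], [0, 0, 0]],
    [-1, [0, 0, 0.04], [0, 0, 0]],
    [-1, [0, 0, 0.04], [0, 0, 0]],
    [-1, [0, 0, 0.03], [0, 0, 0]],
    [-1, [0, 0, 0], [0, 0, 0]],
    [-1, [0, 0, 0], [0, 0, 0]],
  ],
)

```text
t: 9.0
ee_pos: [510.5, 196.0, 23.2]
orientation: [-2.046, -2.384, 0.001]
ft_force: [2.7, -5.6, -3.1]
width: 32.3
grasp_force: 30.0
```

```bash
python3 go.py 511.2 195.8 38.7 8.7
python3 - <<'E'
from h import *
t=grab('top')[0]['image'];s=grab('side')[0]['image']
c=np.hstack([cv2.resize(t[200:280,130:210],(400,400),interpolation=cv2.INTER_CUBIC),cv2.resize(s[110:200,160:250],(400,400),interpolation=cv2.INTER_CUBIC)])
cv2.imwrite('pics/s6.png',c)
E
```

```text
t 9.0 tcp [510.5 196.   23.2] shift/100mm [-0.004  0.007  0.032] turn/45deg [-0.001  0.     0.   ] yaw now 8.72 w 32.255210287149076 F [ 2.7 -5.6 -3.1] q6 0.192789679818224
```

View pics/s6.png

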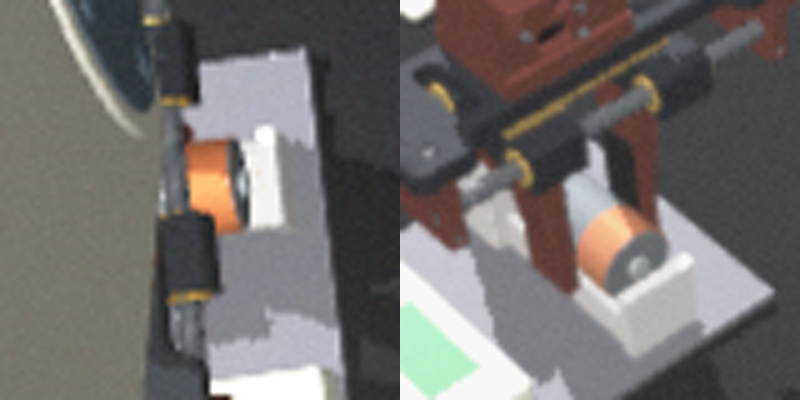

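The button is now behind the wall: top half (243,185) against the wall inner face at col ~250, and side half (638,267) just above the wall top. I'll go down the last 3 mm and ease back towards the wall.

Call:
jog_arm(
  commands=[
    [-1, [0, 0.005, 0.02], [0, 0, 0]],
    [-1, [0, 0, 0.01], [0, 0, 0]],
    [-1, [0, 0, 0], [0, 0, 0]],
    [-1, [0, 0, 0], [0, 0, 0]],
  ],
)

```text
t: 9.5
ee_pos: [511.2, 196.2, 20.8]
orientation: [-2.046, -2.384, 0.0]
ft_force: [-0.6, -5.1, 0.1]
width: 31.9
grasp_force: 30.0
```

Call:
jog_arm(
  commands=[
    [-1, [-0.02, 0, 0], [0, 0, 0]],
    [-1, [-0.01, 0, 0], [0, 0, 0]],
    [-1, [0, 0, 0], [0, 0, 0]],
    [-1, [0, 0, 0], [0, 0, 0]],
  ],
)

```text
t: 9.9
ee_pos: [511.7, 193.3, 20.7]
orientation: [-2.046, -2.384, 0.0]
ft_force: [-0.6, -3.7, 1.4]
width: 32.3
grasp_force: 30.0
```

Call:
jog_arm(
  commands=[
    [-1, [-0.015, 0, 0.005], [0, 0, 0]],
    [-1, [0, 0, 0], [0, 0, 0]],
    [-0.2, [0, 0, 0], [0, 0, 0]],
    [-0.1, [0, 0, 0], [0, 0, 0]],
    [0.05, [0, 0, 0], [0, 0, 0]],
    [0.05, [0, 0, 0], [0, 0, 0]],
    [0.05, [0, 0, 0], [0, 0, 0]],
    [0.05, [0, 0, 0], [0, 0, 0]],
  ],
)

```text
t: 10.7
ee_pos: [512.0, 191.9, 20.2]
orientation: [2.046, 2.384, 0.0]
ft_force: [0.4, 0.2, -0.7]
width: 46.1
grasp_force: 0.0
```

Call:
jog_arm(
  commands=[
    [0.05, [0, 0, -0.1], [0, 0, 0]],
    [0.05, [0, 0, -0.2], [0, 0, 0]],
    [0.05, [0, 0, -0.4], [0, 0, 0]],
    [0.05, [-0.2, 0, -0.4], [0, 0, 0]],
    [0.05, [-0.4, 0, -0.2], [0, 0, 0]],
    [0.05, [-0.4, 0, 0], [0, 0, 0]],
    [0.05, [-0.4, 0, 0], [0, 0, 0]],
    [0.05, [-0.4, 0, 0], [0, 0, 0]],
    [0.05, [0, 0, 0], [0, 0, 0]],
  ],
)

```text
t: 11.6
ee_pos: [540.0, 10.2, 151.2]
orientation: [2.05, 2.378, 0.001]
ft_force: [-0.2, 0.9, 0.3]
width: 45.6
grasp_force: 0.0
```

Run:
```python
from h import *
t=grab('top')[0]['image'];s=grab('side')[0]['image']
c=np.hstack([cv2.resize(t[200:280,110:190],(400,400),interpolation=cv2.INTER_CUBIC),cv2.resize(s[110:200,160:250],(400,400),interpolation=cv2.INTER_CUBIC)])
cv2.imwrite('pics/s7.png',c)
d=np.array([-.151,.988]);n=np.array([.988,.151]);c=np.array([516.6,160.5])
for k in("top","side"):
    p=np.load(k+'.npz')['W'].reshape(-1,3);a=(p[:,:2]-c)@d;b=(p[:,:2]-c)@n
    m=(np.abs(b)<24)&(a>2)&(a<52)&(p[:,2]>38)&(p[:,2]<58);q=p[m]
    r=cv2.minAreaRect(np.c_[a[m],b[m]].astype(np.float32));print(k,m.sum(),r,'topz',np.percentile(q[:,2],[95,99]).round(1))
```

```text
Traceback (most recent call last):
IndexError: index -1 is out of bounds for axis 0 with size 0
```

View pics/s7.png

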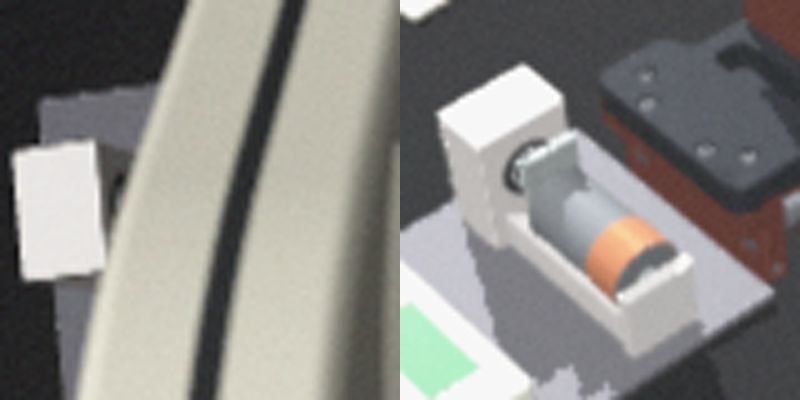

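The side half shows the cell lying in the bay between the plate and the wall, with the button tucked behind the wall at (660,265) and the gripper clear. One numeric check, since the arm is blocking the top camera.

Run:
```python
from h import *
d=np.array([-.151,.988]);n=np.array([.988,.151]);c=np.array([516.6,160.5])
p=np.load('side.npz')['W'].reshape(-1,3);a=(p[:,:2]-c)@d;b=(p[:,:2]-c)@n
for lo,hi in((3,8),(8,20),(20,35),(35,50),(50,58),(58,64),(64,70)):
    m=(np.abs(b)<24)&(a>lo)&(a<hi)&(p[:,2]>36)&(p[:,2]<70)
    if m.sum(): k=p[m,2]>np.percentile(p[m,2],85);print(lo,hi,m.sum(),'z95',np.percentile(p[m,2],95).round(1),'b range',np.percentile(b[m],[1,99]).round(1),'ridge b',b[m][k].mean().round(1))
m=(np.abs(b)<14)&(a>45)&(a<80)&(p[:,2]>56)&(p[:,2]<64);print('plate a',np.percentile(a[m],[2,50,98]).round(1))
```

```text
3 8 68 z95 52.0 b range [-14.9  15.1] ridge b 0.6
8 20 94 z95 52.8 b range [-16.   12.7] ridge b 0.0
20 35 110 z95 52.1 b range [-15.5  12.7] ridge b 0.0
35 50 106 z95 52.6 b range [-15.7  11.8] ridge b -0.5
50 58 61 z95 52.0 b range [-15.7  13.5] ridge b -0.4
58 64 112 z95 65.3 b range [-13.7  14.1] ridge b 0.2
64 70 14 z95 64.9 b range [-12.4  13.9] ridge b -1.5
plate a [60.8 62.4 79.6]
```

The cell is level (top at 52 mm all along), centred to within 1 mm, and the plate stands at about 61.5 mm, as it should with the cell home. Handing in.

```bash
python3 -c "
from workcell import close_job
print(close_job())"
```

```text
the job is handed in; nothing more can be done
None
```

The big cell lies flat in the bay behind the end wall, released with the gripper clear, and the job was handed in after about 12 s; no verdict came back, and I didn't re-measure the two smaller cells, which nothing was seen to touch.

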